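# Unstack the food tubs into their drip trays

## Task

The lidded food tubs have come out of the fridge in one stack; set up the serving station by taking the stack apart and setting each tub, lid up and flat, on the floor of the drip tray of its own shape and size: the long tub in the long tray, the square one in the square tray, the wide round one in the wide round tray and the small round cup in the small round tray. Do not drop or tip over any tub, and leave the shaker and the squeeze bottle standing where they are.

Things in the scene. Friction and masses are not known exactly. Their poses are not given: they have to be found in the camera images.
- long_mid (a point): Centre (half-way up) of the long tub: a closed rectangular food tub, white with a flat lid edged in black (all four tubs look so), 140 mm long (its x) x 60 mm wide (its y) x 45 mm high; z up; about 0.26 to 0.46 kg. It stands on the steel table as the bottom of the stack.
- square_mid (a point): Centre (half-way up) of the square tub: closed, 60 x 60 mm (x, y along its sides) x 40 mm high; z up; about 0.16 to 0.29 kg. It stands loose on the lid of the long tub, a little off centre and turned.
- round_mid (a point): Centre (half-way up) of the wide round tub: closed upright cylinder 48 mm across, 40 mm high; z up; about 0.09 to 0.16 kg. It stands loose on the lid of the square tub.
- cup_mid (a point): Centre (half-way up) of the small round cup: closed upright cylinder 30 mm across, 36 mm high; z up; about 0.04 to 0.07 kg. It stands loose on the wide round tub, the top of the stack (stack 161 mm high in all).
- tray_long: The long drip tray, fixed to the table: black floor with an aluminium lip all round; inside 160 mm (its x) x 80 mm (its y). All four trays: origin at the centre of the underside on the table, z up, floor top 3 mm above the origin, lip 3 mm thick with its top 10 mm above the origin (7 mm above the floor).
- tray_square: The square drip tray, fixed, inside 80 x 80 mm (x, y along its sides), black floor and aluminium lip; origin at the centre of the underside, floor 3 mm and lip top 10 mm above it.
- tray_round: The wide round drip tray, fixed, 68 mm across inside, black floor and aluminium lip; origin at the centre of the underside, floor 3 mm and lip top 10 mm above it.
- tray_cup: The small round drip tray, fixed, 46 mm across inside, black floor and aluminium lip; origin at the centre of the underside, floor 3 mm and lip top 10 mm above it.
- shaker_mid (a point): Bystander: half-way up a steel shaker, 42 mm across, 79 mm high, standing loose near the far edge of the table.
- squeeze_mid (a point): Bystander: half-way up a clear squeeze bottle with a red nozzle, 56 mm across, 185 mm high, standing loose at the left.
Mind the look-alikes: they are no part of the job. What is shaped like the part that bears long_mid but pink is not meant.

How it is judged:
By the outcome, as a careful person would: the job done as asked, in the order asked, and still so for the second after the job is handed in, with the robot touching nothing.
It also fails if it takes over 131 s, if anything falls off the work surface, if the arm or the gripper's body presses on something with over 40 N, if the wrist force passes 120 N, or if a joint passes its speed limit or range.

## Robot

A 6-joint arm with a two-finger parallel gripper is mounted at the origin on the work surface. World frame = base frame: x ahead of the robot, y to its left, z up, the work surface at z = 0. Lengths are in mm, angles in rad, forces in N, time in s.
With the tool pointing down it reaches from about 300 to 775 mm from the base axis. Payload 14.6 kg.
Tool frame: the origin (TCP) lies midway between the tips of the shut fingers; the grasp point (between the pads) lies 19 mm behind it; z points along the fingers, y is the direction in which the jaws open and shut (so a half turn about z gives the same grasp; the last joint's range is limited). The gripper opens to 94 mm and grips with 3 to 60 N. Pads are 16 mm wide; open, the fingers measure 119 mm over their backs; the gripper's body (75 mm by 177 mm) begins 78 mm behind the grasp point.
Start: joints at [-0.067, 0.3, 1.521, -0, 1.321, -0.067], TCP at [549.99, -0.002, 205.446] pointing down, gripper open.
Joint ranges: [-3.03, 3.03], [-0.79, 2.21], [0.23, 2.52], [-1.04, 4.18], [0, 3.07], [-2.55, 2.55]. Speed limits (rad/s): [2.22, 2.22, 2.57, 3.14, 3.14, 3.14].

## Interface

Orientations are given as [roll, pitch, yaw] about the fixed x, y, z axes, in that order (R = Rz(yaw) Ry(pitch) Rx(roll)).
In Python, from cell import manip gives the robot as it stands.
- The arm moves only by the tool play_rows, never from a script. Its argument "commands" is a list of rows, each an object of numbers: "x", "y", "z": the shift along the tool's x, y, z in m; "wx", "wy", "wz": the turn, a rotation vector about the tool's x, y, z in degrees; "grip": the opening, from 0 (shut) to 1 (fully open). In form: [{"x": .., "y": .., "z": .., "wx": .., "wy": .., "wz": .., "grip": ..}, ...]. A call has 1 to 20 rows; each row shifts and turns the commanded pose from where the row before left it, along the tool's axes as they then stand; what a row does not reach is not made up. A row lasts 1/8 s, in which the tool goes at most 62.5 mm and 10.7 degrees, less where a joint would pass 70% of its speed; a pose out of reach is approached as far as the arm can. A call is refused whole if a number of a shift passes 0.0625 or a number of a turn 10.7, either way. A call with a gripper value outside its range is refused whole. The fingers move at their own pace and stop on an object; "squeeze" is the grip in N (left out, the last holds). Time passes only in rows, so rows that do not move let the fingers close. It gives the time, the measured TCP pose, the force and the opening at its end, in the units of the state.
- manip.read_state(): the state, without advancing time (a new reading comes with each control period).
- manip.camera(name): name is "scene" or "side" or "wrist"; returns (picture, depth): 400x640x3 uint8, red, green, blue; 400x640 float32, mm along the optical axis (not along the pixel's ray), 0 where there is no reading.
- manip.camera_info(name): a dict with "intrinsics" (3x3 intrinsics, pixels), "camera_from_world" (4x4, takes a point from world to camera coordinates); the wrist camera has in their place "tool_from_camera" (4x4, takes a point from camera to tool coordinates, whose origin is the TCP and whose axes are the flange's). Camera axes: x right, y up, looking along -z (the intrinsics and any distortion apply to the point x, -y, -z); pixel columns grow to the right and rows downward; lengths in mm; the calibration is good to about 2 mm. A picture is of the moment at which its call begins: read the wrist's pose just before it. camera_info takes no time and is no camera call.
- manip.sign_off(): hands the job in, once; it reports no verdict.
The state is a dict: "clock": time; "joints": joint angles; "qd": joint speeds; "effort": joint torques, N m; "eef_pos": TCP position; "eef_rot": TCP orientation; "wrist_force": force on the tool from outside, world axes, zero at the start; "moment": the same for the moment, N m; "finger_gap": finger opening in mm.
Only numpy, scipy, OpenCV 4.12 (cv2) and the standard library are available. Lean on these libraries where they do the work, as an engineer would, in place of code of your own. Each camera call takes 0.05 s, during which the arm holds its last target.

## Working session

There is one attempt and no reset: what is moved stays moved. The work goes in short steps, Python scripts to look and compute and a tool call to move; the robot and the scene stay as the last step left them, time stands still between calls to the robot, and variables do not carry over. Pictures are saved under pics/ and viewed, and the job is handed in when it is done.

Besides the shell and the picture viewer there is one more tool, called in YAML: its name, and indented under it one key for each argument. play_rows: Moves the arm, as the interface text tells. Its arguments: {"type":"object","properties":{"commands":{"type":"array"},"squeeze":{"type":"number"}},"required":["commands"]}

```bash
mkdir -p pics; ls
python3 - <<'E'
from cell import manip
import cv2,numpy as np
print(manip.read_state())
for n in ["scene","side","wrist"]:
    i=manip.camera_info(n);print(n,i)
    p,d=manip.camera(n)
    cv2.imwrite(f"pics/{n}0.png",p[:,:,::-1]);np.savez(f"{n}0.npz",p=p,d=d)
E
```

```text
pics
{'clock': 0.0, 'joints': array([-6.66064785e-02,  3.00462225e-01,  1.52161937e+00,  2.68257051e-05,
        1.32068745e+00, -6.66320135e-02]), 'qd': array([-0.00113503,  0.00012877, -0.0006325 , -0.00177864,  0.00212745,
        0.00067437]), 'effort': array([-1.53750298e-03, -5.31805658e+01, -3.52735734e+01,  7.07558286e-02,
        2.43994006e-02, -4.79655944e-05]), 'eef_pos': array([5.49724724e+02, 1.89154280e-02, 2.04874999e+02]), 'eef_rot': array([-3.14042060e+00, -1.04253111e-04,  1.57081515e+00]), 'wrist_force': array([0.0216535 , 0.03378355, 0.96794441]), 'moment': array([ 0.05371245,  0.00226422, -0.04183167]), 'finger_gap': 93.98752072395168}
scene {'intrinsics': array([[406.28767899,   0.        , 326.20953992],
       [  0.        , 406.28767899, 205.8313814 ],
       [  0.        ,   0.        ,   1.        ]]), 'camera_from_world': array([[-1.99733067e-02,  9.99781948e-01, -6.09289802e-03,
        -2.17970591e+01],
       [-6.70844650e-01, -8.88276657e-03,  7.41544707e-01,
         3.07671339e+02],
       [ 7.41328890e-01,  1.88984879e-02,  6.70875789e-01,
        
[... 480 characters left out ...]
5.28971169e-01, -5.86992785e-01,  6.12885774e-01,
        -1.30855511e+03],
       [ 0.00000000e+00,  0.00000000e+00,  0.00000000e+00,
         1.00000000e+00]])}
wrist {'intrinsics': array([[336.85940798,   0.        , 315.84312699],
       [  0.        , 336.85940798, 198.08363936],
       [  0.        ,   0.        ,   1.        ]]), 'tool_from_camera': array([[ 3.76980669e-04,  9.72007826e-01,  2.34948174e-01,
         6.84853330e+01],
       [ 9.99999885e-01, -4.36149915e-04,  1.99876019e-04,
         2.59435732e-01],
       [ 2.96753680e-04,  2.34948071e-01, -9.72007878e-01,
        -1.78553308e+02],
       [ 0.00000000e+00,  0.00000000e+00,  0.00000000e+00,
         1.00000000e+00]])}
```

View pics/scene0.png

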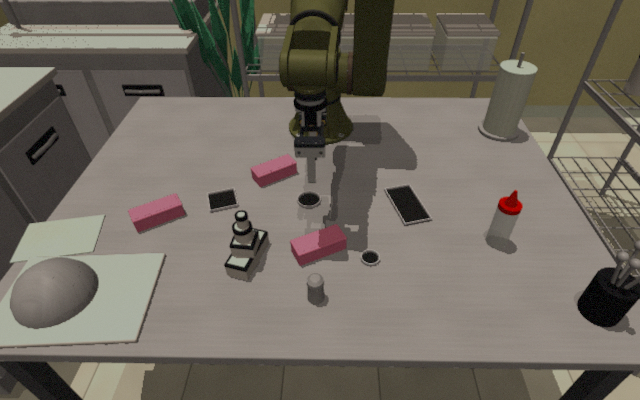

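View pics/side0.png

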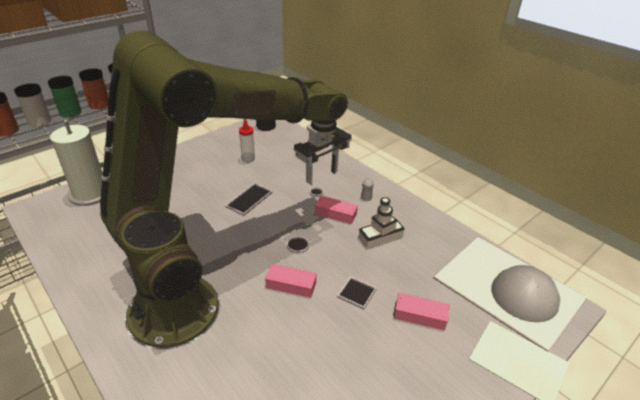

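View pics/wrist0.png

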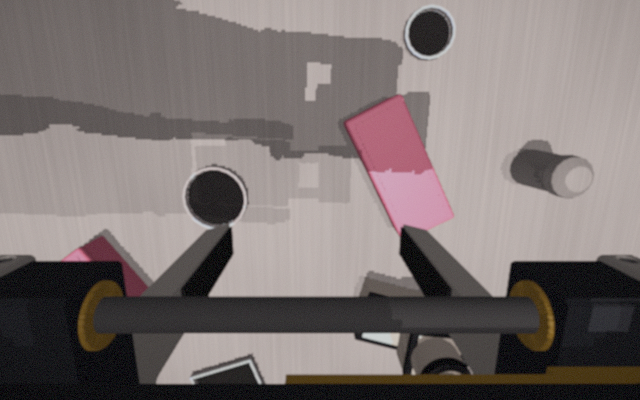

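```bash
cat > h.py <<'E'
import numpy as np,cv2
from scipy.spatial.transform import Rotation as Ro
from cell import manip
def T(st):
    M=np.eye(4);M[:3,:3]=Ro.from_euler('xyz',st['eef_rot']).as_matrix();M[:3,3]=st['eef_pos'];return M
def world_from_cam(n,st=None):
    i=manip.camera_info(n)
    return np.linalg.inv(i['camera_from_world']) if n!='wrist' else T(st)@i['tool_from_camera']
def cloud(d,n,W):
    K=manip.camera_info(n)['intrinsics'];v,u=np.mgrid[:d.shape[0],:d.shape[1]]
    P=np.stack([(u-K[0,2])/K[0,0]*d,-(v-K[1,2])/K[1,1]*d,-d,np.ones_like(d)],-1)
    return (P@W.T)[...,:3]
def ontoz(px,n,W,z):
    K=manip.camera_info(n)['intrinsics'];px=np.atleast_2d(px).astype(float)
    r=np.c_[(px[:,0]-K[0,2])/K[0,0],-(px[:,1]-K[1,2])/K[1,1],-np.ones(len(px))]@W[:3,:3].T
    o=W[:3,3];return o+r*((z-o[2])/r[:,2])[:,None]
E
python3 - <<'E'
from h import *
st=manip.read_state()
for n in ['scene','side','wrist']:
    D=np.load(n+'0.npz');W=world_from_cam(n,st);C=cloud(D['d'],n,W);p=D['p'].astype(int)
    ok=(D['d']>0)&(C[...,0]>250)&(C[...,0]<900)&(abs(C[...,1])<550)
    blk=(ok&(p.max(2)<70)&(C[...,2]<175)&(C[...,2]>-10)).astype(np.uint8)
    k,l,s,c=cv2.connectedComponentsWithStats(blk)
    print(n,'table z',np.median(C[...,2][ok&(abs(C[...,2])<15)]))
    for j in range(1,k):
        if s[j,4]>40:
            m=l==j;q=C[m];r=cv2.minAreaRect(q[:,:2].astype(np.float32));print(c[j].round(),s[j,4],q.mean(0).round(1),r)
    m=ok&(C[...,2]>25)&(C[...,2]<200)
    k,l,s,c=cv2.connectedComponentsWithStats(m.astype(np.uint8))
    for j in range(1,k):
        if s[j,4]>40:q=C[l==j];print('  tall',c[j].round(),s[j,4],np.median(q,0).round(),q.min(0).round(),q.max(0).round())
p=np.load('scene0.npz')['p'][:,:,::-1]
cv2.imwrite('pics/st.png',cv2.resize(p[190:300,190:390],None,fx=4,fy=4,interpolation=2))
E
```

```text
scene table z 0.9026607515486376
[334. 193.] 337 [392.2  56.1   0.9] ((393.0096130371094, 57.771602630615234), (40.19517517089844, 286.3405456542969), 82.51577758789062)
[407. 204.] 814 [447.9 278.4   3.9] ((445.08892822265625, 277.56597900390625), (155.41944885253906, 76.611328125), 15.661179542541504)
[222. 199.] 369 [ 434.2 -294.6    3.6] ((432.4908447265625, -294.8014221191406), (77.07965087890625, 76.54277801513672), 18.552091598510742)
[308. 199.] 198 [429.6 -24.9   3.8] ((429.9403076171875, -25.45608139038086), (59.58942413330078, 59.70646667480469), 48.19115447998047)
[242. 225.] 199 [ 681.3 -168.7  136.7] ((677.07568359375, -171.58419799804688), (39.849430084228516, 47.35832214355469), 11.974164009094238)
[252. 243.] 299 [ 676.  -153.8   68.5] ((655.8246459960938, -165.33998107910156), (60.647621154785156, 107.79721069335938), 77.57836151123047)
[370. 257.] 136 [664.1 151.4   3.9] ((664.7114868164062, 151.32342529296875), (37.616600036621094, 39.094520568847656), 8.506722450256348)
[240. 265.] 152 [ 729.4 -179.9   42.9] ((719.5457153320312, -185.10679626464844), (61.73166275
[... 3065 characters left out ...]
75, -176.33786010742188), (31.39598274230957, 95.37381744384766), 57.990013122558594)
[230. 377.] 713 [ 435.7 -268.9    2.6] ((429.7702941894531, -275.28546142578125), (75.30402374267578, 32.47553253173828), 19.634721755981445)
  tall [399. 166.] 7988 [633.  21.  45.] [579. -59.  25.] [694.  89.  48.]
  tall [558. 174.] 2486 [780.  15.  70.] [770.  -7.  25.] [810.  33.  80.]
  tall [ 84. 254.] 451 [297. -79.  41.] [273. -91.  25.] [309. -69.  47.]
  tall [129. 291.] 96 [ 334. -128.   29.] [ 327. -137.   25.] [ 340. -116.   39.]
  tall [379. 293.] 221 [ 620. -128.   32.] [ 606. -136.   25.] [ 652. -124.   45.]
  tall [421. 353.] 3024 [ 653. -156.   90.] [ 594. -216.   41.] [ 727. -144.  128.]
```

View pics/st.png

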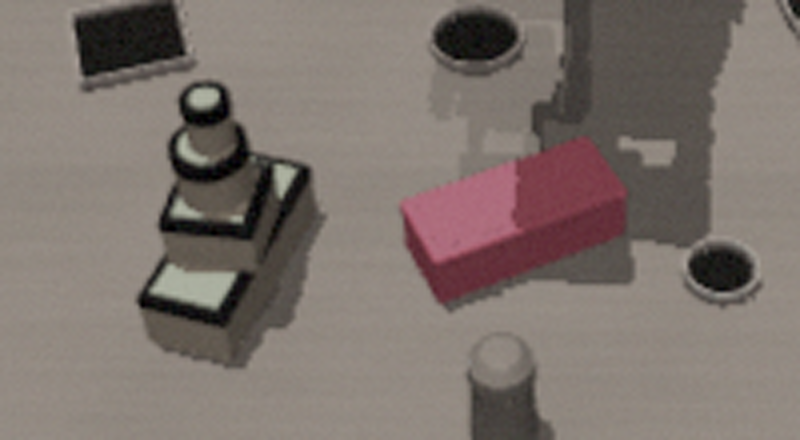

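play_rows:
  commands:
    - {"x": -0.0225,"y": 0.012,"z": -0.01,"grip": 1}
    - {"x": -0.0225,"y": 0.012,"z": -0.01}
    - {"x": -0.0225,"y": 0.012,"z": -0.01}
    - {"x": -0.0225,"y": 0.012,"z": -0.01}
    - {"x": -0.0225,"y": 0.012,"z": -0.01}
    - {"x": -0.0225,"y": 0.012,"z": -0.01}
    - {"x": -0.0225,"y": 0.012,"z": -0.01}
    - {"x": -0.0225,"y": 0.012,"z": -0.01}
    - {"x": -0.0225,"y": 0.012,"z": -0.01}
    - {"x": -0.0225,"y": 0.012,"z": -0.01}
    - {"x": 0}
    - {"x": 0}

```text
$.commands[0]: bad value
```

Run:
```python
from h import *
st=manip.read_state();p,d=manip.camera('wrist')
np.savez('w1.npz',p=p,d=d,T=T(st));cv2.imwrite('pics/w1.png',p[:,:,::-1])
print(st['eef_pos'],st['eef_rot'],st['clock'])
```

```text
[5.49813309e+02 7.57069590e-04 2.05029035e+02] [-3.14074264e+00 -4.65698245e-05  1.57080551e+00] 0.15
```

View pics/w1.png

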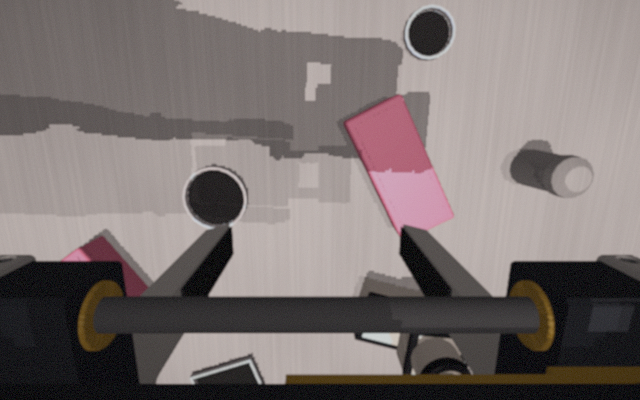

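play_rows:
  commands:
    - {"x": -0.0225,"y": 0.012,"z": -0.01,"wx": 0,"wy": 0,"wz": 0,"grip": 1}
    - {"x": -0.0225,"y": 0.012,"z": -0.01,"wx": 0,"wy": 0,"wz": 0,"grip": 1}
    - {"x": -0.0225,"y": 0.012,"z": -0.01,"wx": 0,"wy": 0,"wz": 0,"grip": 1}
    - {"x": -0.0225,"y": 0.012,"z": -0.01,"wx": 0,"wy": 0,"wz": 0,"grip": 1}
    - {"x": -0.0225,"y": 0.012,"z": -0.01,"wx": 0,"wy": 0,"wz": 0,"grip": 1}
    - {"x": -0.0225,"y": 0.012,"z": -0.01,"wx": 0,"wy": 0,"wz": 0,"grip": 1}
    - {"x": -0.0225,"y": 0.012,"z": -0.01,"wx": 0,"wy": 0,"wz": 0,"grip": 1}
    - {"x": -0.0225,"y": 0.012,"z": -0.01,"wx": 0,"wy": 0,"wz": 0,"grip": 1}
    - {"x": -0.0225,"y": 0.012,"z": -0.01,"wx": 0,"wy": 0,"wz": 0,"grip": 1}
    - {"x": -0.0225,"y": 0.012,"z": -0.01,"wx": 0,"wy": 0,"wz": 0,"grip": 1}
    - {"x": 0,"y": 0,"z": 0,"wx": 0,"wy": 0,"wz": 0,"grip": 1}
  squeeze: 20

```text
clock: 1.58
eef_pos: [670.2, -226.2, 304.8]
eef_rot: [-3.141, -0.0, 1.569]
wrist_force: [-0.5, 0.8, -0.3]
finger_gap: 93.8
```

Run:
```python
from h import *
st=manip.read_state();p,d=manip.camera('wrist')
np.savez('w1.npz',p=p,d=d,T=T(st));cv2.imwrite('pics/w1b.png',p[:,:,::-1])
print(st['eef_pos'],st['eef_rot'],st['clock'])
```

```text
[ 670.21464578 -226.22666212  304.82556865] [-3.14135112e+00 -4.85650130e-05  1.56926027e+00] 1.575
```

View pics/w1b.png

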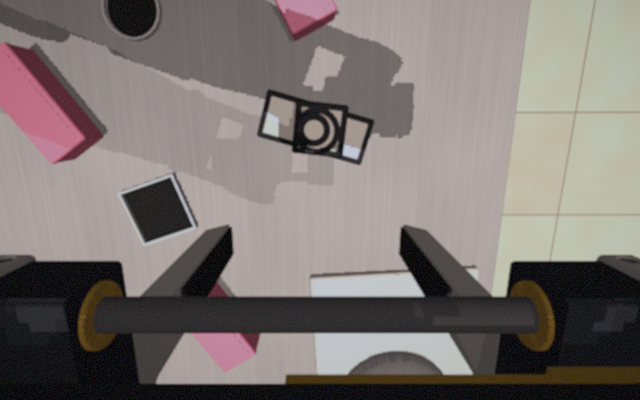

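```bash
cat > an.py <<'E'
from h import *
def an(f):
    D=np.load(f);W=D['T']@manip.camera_info('wrist')['tool_from_camera'];C=cloud(D['d'],'wrist',W);p=D['p'].astype(int)
    r=np.zeros(D['d'].shape,bool);r[:245]=1;v=r&(D['d']>0)
    tb=np.median(C[...,2][v&(abs(C[...,2])<8)]);print('table',tb)
    for nm,z in [('cup',161),('round',125),('square',85),('long',45)]:
        m=v&(abs(C[...,2]-z-tb)<6)&(C[...,0]>570)&(C[...,0]<770)&(C[...,1]<-80)&(C[...,1]>-260)
        k,l,s,c=cv2.connectedComponentsWithStats(m.astype(np.uint8))
        q=C[m]
        if len(q)<60: continue
        rr=cv2.minAreaRect(q[:,:2].astype(np.float32));ce=cv2.minEnclosingCircle(q[:,:2].astype(np.float32))
        print(nm,len(q),np.median(q[:,2]).round(1),'mean',q[:,:2].mean(0).round(1),'rect',np.round(rr[0],1),np.round(rr[1],1),round(rr[2],1),'circ',np.round(ce[0],1),round(ce[1],1))
    b=(v&(p.max(2)<75)&(abs(C[...,2])<15)).astype(np.uint8)
    k,l,s,c=cv2.connectedComponentsWithStats(b)
    for j in range(1,k):
        if s[j,4]>300:
            q=C[l==j][:,:2].astype(np.float32);rr=cv2.minAreaRect(q);print('blk',c[j].round(),s[j,4],q.mean(0).round(1),np.round(rr[0],1),np.round(rr[1],1),round(rr[2],1))
E
python3 -c "
from an import *
an('w1.npz')"
```

```text
table -0.4830193022458502
cup 872 160.9 mean [ 667.8 -169.8] rect [ 667.7 -169.6] [30.5 30.1] 90.0 circ [ 667.8 -169.9] 15.5
round 882 124.9 mean [ 673.5 -173.2] rect [ 670.6 -172.2] [48.3 48.2] 88.4 circ [ 670.5 -172.5] 24.5
square 1027 84.5 mean [ 680.1 -167.7] rect [ 674.1 -172.3] [61.3 61.3] 83.9 circ [ 674.1 -172.2] 41.4
long 2795 45.0 mean [ 662.7 -169.8] rect [ 668.8 -172.2] [ 61.2 141.2] 74.2 circ [ 668.9 -171.8] 75.6
blk [132.  16.] 1503 [431.2 -29.9] [431.4 -32.7] [43.3 64.8] 89.6
blk [157. 210.] 2543 [ 434.9 -291.6] [ 435.1 -292.4] [77.2 77. ] 19.0
```

play_rows:
  commands:
    - {"x": 0.019,"y": -0.001,"z": 0,"wx": 0,"wy": 0,"wz": 0,"grip": 1}
    - {"x": 0.019,"y": -0.001,"z": 0,"wx": 0,"wy": 0,"wz": 0,"grip": 1}
    - {"x": 0.0185,"y": 0,"z": 0,"wx": 0,"wy": 0,"wz": 0,"grip": 1}
    - {"x": 0,"y": 0,"z": 0.02,"wx": 0,"wy": 0,"wz": 0,"grip": 1}
    - {"x": 0,"y": 0,"z": 0.02,"wx": 0,"wy": 0,"wz": 0,"grip": 1}
    - {"x": 0,"y": 0,"z": 0.02,"wx": 0,"wy": 0,"wz": 0,"grip": 1}
    - {"x": 0,"y": 0,"z": 0.02,"wx": 0,"wy": 0,"wz": 0,"grip": 1}
    - {"x": 0,"y": 0,"z": 0.02,"wx": 0,"wy": 0,"wz": 0,"grip": 1}
    - {"x": 0,"y": 0,"z": 0.02,"wx": 0,"wy": 0,"wz": 0,"grip": 1}
    - {"x": 0,"y": 0,"z": 0.02,"wx": 0,"wy": 0,"wz": 0,"grip": 1}
    - {"x": 0,"y": 0,"z": 0,"wx": 0,"wy": 0,"wz": 0,"grip": 1}

```text
clock: 3.0
eef_pos: [667.4, -167.1, 164.3]
eef_rot: [-3.139, -0.001, 1.572]
wrist_force: [0.1, 0.1, 0.9]
finger_gap: 94.4
```

play_rows:
  commands:
    - {"x": -0.002,"y": 0,"z": 0.014,"wx": 0,"wy": 0,"wz": 0,"grip": 1}
    - {"x": 0,"y": 0,"z": 0.014,"wx": 0,"wy": 0,"wz": 0,"grip": 1}
    - {"x": 0,"y": 0,"z": 0,"wx": 0,"wy": 0,"wz": 0,"grip": 0.6}
    - {"x": 0,"y": 0,"z": 0,"wx": 0,"wy": 0,"wz": 0,"grip": 0.5}

```text
clock: 3.5
eef_pos: [668.1, -170.5, 137.8]
eef_rot: [3.141, 0.0, 1.571]
wrist_force: [-0.1, -0.1, -0.2]
finger_gap: 77.6
```

Position good. Close.

play_rows:
  commands:
    - {"x": 0,"y": 0,"z": 0.001,"wx": 0,"wy": 0,"wz": 0,"grip": 0.4}
    - {"x": 0,"y": 0,"z": 0,"wx": 0,"wy": 0,"wz": 0,"grip": 0.4}
    - {"x": 0,"y": 0,"z": 0,"wx": 0,"wy": 0,"wz": 0,"grip": 0.2}
    - {"x": 0,"y": 0,"z": 0,"wx": 0,"wy": 0,"wz": 0,"grip": 0.2}
    - {"x": 0,"y": 0,"z": 0,"wx": 0,"wy": 0,"wz": 0,"grip": 0.2}
    - {"x": 0,"y": 0,"z": 0,"wx": 0,"wy": 0,"wz": 0,"grip": 0.2}
    - {"x": 0,"y": 0,"z": 0,"wx": 0,"wy": 0,"wz": 0,"grip": 0.2}
    - {"x": 0,"y": 0,"z": 0,"wx": 0,"wy": 0,"wz": 0,"grip": 0.2}
  squeeze: 20

```text
clock: 4.5
eef_pos: [668.0, -170.5, 136.5]
eef_rot: [3.142, -0.0, 1.571]
wrist_force: [0.1, -0.8, -0.1]
finger_gap: 29.6
```

play_rows:
  commands:
    - {"x": 0,"y": 0,"z": -0.015,"wx": 0,"wy": 0,"wz": 0,"grip": 0.2}
    - {"x": 0,"y": 0,"z": -0.025,"wx": 0,"wy": 0,"wz": 0,"grip": 0.2}
    - {"x": 0,"y": 0,"z": -0.03,"wx": 0,"wy": 0,"wz": 0,"grip": 0.2}
    - {"x": 0,"y": 0,"z": -0.03,"wx": 0,"wy": 0,"wz": 0,"grip": 0.2}
    - {"x": 0.025,"y": 0,"z": 0,"wx": 0,"wy": 0,"wz": 0,"grip": 0.2}
    - {"x": 0.03,"y": 0,"z": 0,"wx": 0,"wy": 0,"wz": 0,"grip": 0.2}
    - {"x": 0.03,"y": 0,"z": 0,"wx": 0,"wy": 0,"wz": 0,"grip": 0.2}
    - {"x": 0.03,"y": 0,"z": 0,"wx": 0,"wy": 0,"wz": 0,"grip": 0.2}
    - {"x": 0.03,"y": 0,"z": 0,"wx": 0,"wy": 0,"wz": 0,"grip": 0.2}
    - {"x": 0.03,"y": 0,"z": 0,"wx": 0,"wy": 0,"wz": 0,"grip": 0.2}
    - {"x": 0.03,"y": 0,"z": 0,"wx": 0,"wy": 0,"wz": 0,"grip": 0.2}
    - {"x": 0.025,"y": 0,"z": 0,"wx": 0,"wy": 0,"wz": 0,"grip": 0.2}
    - {"x": 0,"y": 0,"z": 0,"wx": 0,"wy": 0,"wz": 0,"grip": 0.2}
    - {"x": 0,"y": 0,"z": 0,"wx": 0,"wy": 0,"wz": 0,"grip": 0.2}

```text
clock: 6.25
eef_pos: [667.9, 59.2, 236.2]
eef_rot: [-3.141, 0.0, 1.571]
wrist_force: [0.2, -0.3, 0.4]
finger_gap: 29.5
```

```bash
cat > snap.py <<'E'
import sys
from an import *
st=manip.read_state();p,d=manip.camera('wrist');n=sys.argv[1]
np.savez(n+'.npz',p=p,d=d,T=T(st));cv2.imwrite(f'pics/{n}.png',p[:,:,::-1])
print(st['eef_pos'],st['eef_rot'],st['clock'],st['finger_gap'],st['wrist_force']);an(n+'.npz')
E
python3 snap.py w2
```

```text
[667.88688028  59.24549698 236.24373946] [-3.14125356e+00  2.13062990e-04  1.57067621e+00] 6.25 29.49322113398314 [ 0.22493861 -0.30839285  0.35720097]
table -0.47950696527630043
blk [89. 10.] 1714 [416.2 242.7] [432.5 237.5] [ 31.5 118.9] 89.8
blk [315.  95.] 1073 [666.5 152.6] [666.4 152.6] [41.2 41.5] 0.6
blk [132. 231.] 1195 [431.3 -15.8] [431.4 -13.5] [41.6 60.7] 89.7
```

View pics/w2.png

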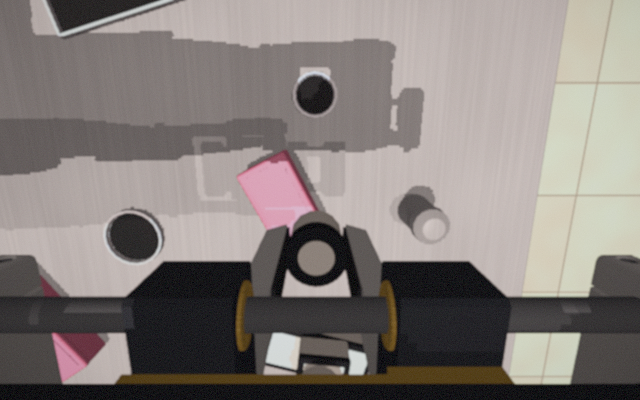

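play_rows:
  commands:
    - {"x": 0.02,"y": -0.001,"z": 0,"wx": 0,"wy": 0,"wz": 0,"grip": 0.2}
    - {"x": 0.025,"y": 0,"z": 0,"wx": 0,"wy": 0,"wz": 0,"grip": 0.2}
    - {"x": 0.025,"y": 0,"z": 0,"wx": 0,"wy": 0,"wz": 0,"grip": 0.2}
    - {"x": 0.023,"y": 0,"z": 0,"wx": 0,"wy": 0,"wz": 0,"grip": 0.2}
    - {"x": 0,"y": 0,"z": 0.02,"wx": 0,"wy": 0,"wz": 0,"grip": 0.2}
    - {"x": 0,"y": 0,"z": 0.025,"wx": 0,"wy": 0,"wz": 0,"grip": 0.2}
    - {"x": 0,"y": 0,"z": 0.03,"wx": 0,"wy": 0,"wz": 0,"grip": 0.2}
    - {"x": 0,"y": 0,"z": 0.03,"wx": 0,"wy": 0,"wz": 0,"grip": 0.2}
    - {"x": 0,"y": 0,"z": 0.03,"wx": 0,"wy": 0,"wz": 0,"grip": 0.2}
    - {"x": 0,"y": 0,"z": 0.03,"wx": 0,"wy": 0,"wz": 0,"grip": 0.2}
    - {"x": 0,"y": 0,"z": 0.025,"wx": 0,"wy": 0,"wz": 0,"grip": 0.2}
    - {"x": 0,"y": 0,"z": 0.015,"wx": 0,"wy": 0,"wz": 0,"grip": 0.2}
    - {"x": 0,"y": 0,"z": 0.008,"wx": 0,"wy": 0,"wz": 0,"grip": 0.2}
    - {"x": 0,"y": 0,"z": 0,"wx": 0,"wy": 0,"wz": 0,"grip": 0.2}
    - {"x": 0,"y": 0,"z": 0,"wx": 0,"wy": 0,"wz": 0,"grip": 0.2}

```text
clock: 8.18
eef_pos: [667.5, 152.7, 24.5]
eef_rot: [3.14, -0.0, 1.571]
wrist_force: [-0.5, 0.1, 0.1]
finger_gap: 29.3
```

play_rows:
  commands:
    - {"x": 0,"y": -0.0005,"z": 0.004,"wx": 0,"wy": 0,"wz": 0,"grip": 0.2}
    - {"x": 0,"y": 0,"z": 0.003,"wx": 0,"wy": 0,"wz": 0,"grip": 0.2}
    - {"x": 0,"y": 0,"z": 0.0015,"wx": 0,"wy": 0,"wz": 0,"grip": 0.2}
    - {"x": 0,"y": 0,"z": 0.0005,"wx": 0,"wy": 0,"wz": 0,"grip": 0.2}
    - {"x": 0,"y": 0,"z": 0,"wx": 0,"wy": 0,"wz": 0,"grip": 0.2}

```text
clock: 8.8
eef_pos: [666.5, 152.5, 14.5]
eef_rot: [3.141, -0.0, 1.571]
wrist_force: [-0.2, 0.2, -0.1]
finger_gap: 29.7
```

play_rows:
  commands:
    - {"x": 0,"y": 0,"z": 0.0005,"wx": 0,"wy": 0,"wz": 0,"grip": 0.2}
    - {"x": 0,"y": 0,"z": 0,"wx": 0,"wy": 0,"wz": 0,"grip": 0.35}
    - {"x": 0,"y": 0,"z": 0,"wx": 0,"wy": 0,"wz": 0,"grip": 0.5}
    - {"x": 0,"y": 0,"z": 0,"wx": 0,"wy": 0,"wz": 0,"grip": 0.6}
    - {"x": 0,"y": 0,"z": 0,"wx": 0,"wy": 0,"wz": 0,"grip": 0.6}
    - {"x": 0,"y": 0,"z": -0.02,"wx": 0,"wy": 0,"wz": 0,"grip": 0.6}
    - {"x": 0,"y": 0,"z": -0.04,"wx": 0,"wy": 0,"wz": 0,"grip": 0.6}
    - {"x": 0,"y": 0,"z": -0.04,"wx": 0,"wy": 0,"wz": 0,"grip": 0.8}
    - {"x": 0,"y": 0,"z": -0.04,"wx": 0,"wy": 0,"wz": 0,"grip": 1}
    - {"x": 0,"y": 0,"z": -0.04,"wx": 0,"wy": 0,"wz": 0,"grip": 1}
    - {"x": -0.03,"y": 0,"z": -0.02,"wx": 0,"wy": 0,"wz": 0,"grip": 1}
    - {"x": -0.03,"y": 0,"z": -0.02,"wx": 0,"wy": 0,"wz": 0,"grip": 1}
    - {"x": 0,"y": 0,"z": 0,"wx": 0,"wy": 0,"wz": 0,"grip": 1}

```text
clock: 10.42
eef_pos: [667.0, 90.8, 237.3]
eef_rot: [3.137, -0.0, 1.569]
wrist_force: [0.1, -0.6, 0.8]
finger_gap: 94.0
```

```bash
python3 snap.py w3
```

```text
[667.02403283  90.84991025 237.3250308 ] [ 3.13719111e+00 -2.27633538e-04  1.56857859e+00] 10.425 94.00916814290542 [ 0.09686507 -0.6303429   0.79444586]
table -0.475146088888323
blk [110.  22.] 6234 [438.1 262.3] [448.6 273.7] [158.4  67.7] 15.7
blk [315. 121.] 396 [667.1 153.8] [666.7 152.9] [42.2 42. ] 89.3
```

View pics/w3.png

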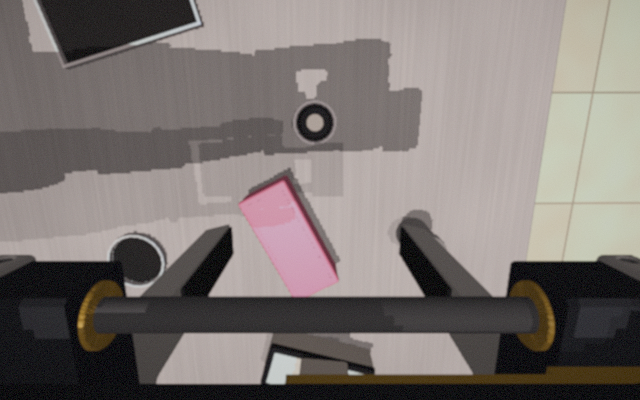

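play_rows:
  commands:
    - {"x": -0.02,"y": 0,"z": -0.005,"wx": 0,"wy": 0,"wz": 0,"grip": 1}
    - {"x": -0.03,"y": 0,"z": -0.005,"wx": 0,"wy": 0,"wz": 0,"grip": 1}
    - {"x": -0.03,"y": 0,"z": -0.005,"wx": 0,"wy": 0,"wz": 0,"grip": 1}
    - {"x": -0.03,"y": 0,"z": -0.005,"wx": 0,"wy": 0,"wz": 0,"grip": 1}
    - {"x": -0.03,"y": 0,"z": -0.005,"wx": 0,"wy": 0,"wz": 0,"grip": 1}
    - {"x": -0.03,"y": 0,"z": -0.005,"wx": 0,"wy": 0,"wz": 0,"grip": 1}
    - {"x": -0.03,"y": 0.001,"z": -0.005,"wx": 0,"wy": 0,"wz": 0,"grip": 1}
    - {"x": -0.03,"y": 0.001,"z": -0.005,"wx": 0,"wy": 0,"wz": 0,"grip": 1}
    - {"x": -0.03,"y": 0.001,"z": -0.005,"wx": 0,"wy": 0,"wz": 0,"grip": 1}
    - {"x": -0.03,"y": 0,"z": -0.005,"wx": 0,"wy": 0,"wz": 0,"grip": 1}
    - {"x": -0.02,"y": 0,"z": -0.005,"wx": 0,"wy": 0,"wz": 0,"grip": 1}
    - {"x": 0,"y": 0,"z": 0,"wx": 0,"wy": 0,"wz": 0,"grip": 1}
    - {"x": 0,"y": 0,"z": 0,"wx": 0,"wy": 0,"wz": 0,"grip": 1}

```text
clock: 12.1
eef_pos: [669.4, -216.8, 288.5]
eef_rot: [-3.141, -0.0, 1.571]
wrist_force: [0.7, 0.0, 0.7]
finger_gap: 94.0
```

```bash
python3 snap.py w4
```

```text
[ 669.44351002 -216.78015069  288.54731026] [-3.14095945e+00 -3.72535851e-04  1.57144690e+00] 12.1 93.95637029912905 [0.67305532 0.02060776 0.68364709]
table -0.4762639291388666
round 1885 125.0 mean [ 670.5 -172.2] rect [ 670.6 -172.5] [48.4 47.9] 0.1 circ [ 670.6 -172.6] 24.5
square 1078 84.6 mean [ 680.2 -165.5] rect [ 674.1 -172.3] [61.2 61.2] 83.9 circ [ 673.6 -172. ] 41.3
long 2954 45.0 mean [ 662.2 -169.3] rect [ 668.8 -172.1] [ 61.2 141.3] 74.1 circ [ 668.8 -171.2] 75.4
blk [127.  18.] 1774 [431.3 -27.8] [431.3 -30.8] [47.7 65. ] 89.6
blk [153. 218.] 2592 [ 435.4 -290.7] [ 435.3 -292.5] [76.6 77. ] 19.0
```

View pics/w4.png

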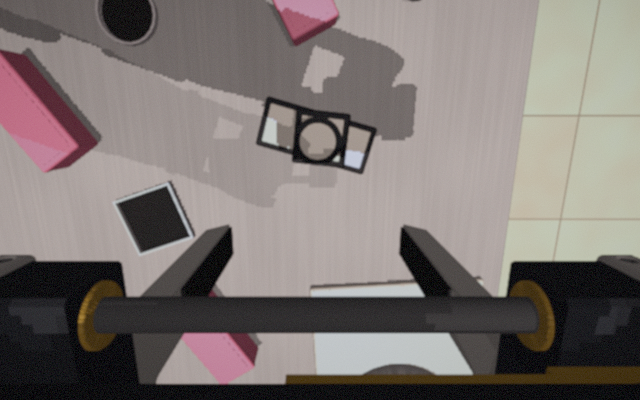

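play_rows:
  commands:
    - {"x": 0.022,"y": 0.001,"z": 0,"wx": 0,"wy": 0,"wz": 0,"grip": 1}
    - {"x": 0.0225,"y": 0,"z": 0,"wx": 0,"wy": 0,"wz": 0,"grip": 1}
    - {"x": 0,"y": 0,"z": 0.025,"wx": 0,"wy": 0,"wz": 0,"grip": 1}
    - {"x": 0,"y": 0,"z": 0.03,"wx": 0,"wy": 0,"wz": 0,"grip": 1}
    - {"x": 0,"y": 0,"z": 0.03,"wx": 0,"wy": 0,"wz": 0,"grip": 1}
    - {"x": 0,"y": 0,"z": 0.03,"wx": 0,"wy": 0,"wz": 0,"grip": 1}
    - {"x": 0,"y": 0,"z": 0.025,"wx": 0,"wy": 0,"wz": 0,"grip": 1}
    - {"x": 0,"y": 0,"z": 0.02,"wx": 0,"wy": 0,"wz": 0,"grip": 1}
    - {"x": 0,"y": 0,"z": 0.015,"wx": 0,"wy": 0,"wz": 0,"grip": 1}
    - {"x": 0,"y": 0,"z": 0,"wx": 0,"wy": 0,"wz": 0,"grip": 0.9}
    - {"x": 0,"y": 0,"z": 0,"wx": 0,"wy": 0,"wz": 0,"grip": 0.8}

```text
clock: 13.52
eef_pos: [670.9, -173.0, 115.0]
eef_rot: [3.14, 0.0, 1.571]
wrist_force: [0.1, 0.1, 0.6]
finger_gap: 77.9
```

play_rows:
  commands:
    - {"x": 0,"y": 0,"z": 0.01,"wx": 0,"wy": 0,"wz": 0,"grip": 0.7}
    - {"x": 0,"y": 0,"z": 0.007,"wx": 0,"wy": 0,"wz": 0,"grip": 0.65}
    - {"x": 0,"y": 0,"z": 0,"wx": 0,"wy": 0,"wz": 0,"grip": 0.6}
    - {"x": 0,"y": 0,"z": 0,"wx": 0,"wy": 0,"wz": 0,"grip": 0.55}
    - {"x": 0,"y": 0,"z": 0,"wx": 0,"wy": 0,"wz": 0,"grip": 0.4}
    - {"x": 0,"y": 0,"z": 0,"wx": 0,"wy": 0,"wz": 0,"grip": 0.4}
    - {"x": 0,"y": 0,"z": 0,"wx": 0,"wy": 0,"wz": 0,"grip": 0.4}
    - {"x": 0,"y": 0,"z": 0,"wx": 0,"wy": 0,"wz": 0,"grip": 0.4}
    - {"x": 0,"y": 0,"z": 0,"wx": 0,"wy": 0,"wz": 0,"grip": 0.4}
  squeeze: 25

```text
clock: 14.65
eef_pos: [670.6, -173.1, 97.2]
eef_rot: [3.141, 0.0, 1.571]
wrist_force: [-0.6, -0.5, 3.9]
finger_gap: 47.7
```

play_rows:
  commands:
    - {"x": 0,"y": 0,"z": -0.015,"wx": 0,"wy": 0,"wz": 0,"grip": 0.4}
    - {"x": 0,"y": 0,"z": -0.025,"wx": 0,"wy": 0,"wz": 0,"grip": 0.4}
    - {"x": 0,"y": 0,"z": -0.03,"wx": 0,"wy": 0,"wz": 0,"grip": 0.4}
    - {"x": 0,"y": 0,"z": -0.03,"wx": 0,"wy": 0,"wz": 0,"grip": 0.4}
    - {"x": 0.01,"y": -0.018,"z": 0,"wx": 0,"wy": 0,"wz": 0,"grip": 0.4}
    - {"x": 0.015,"y": -0.025,"z": 0,"wx": 0,"wy": 0,"wz": 0,"grip": 0.4}
    - {"x": 0.02,"y": -0.03,"z": 0,"wx": 0,"wy": 0,"wz": 0,"grip": 0.4}
    - {"x": 0.02,"y": -0.03,"z": 0,"wx": 0,"wy": 0,"wz": 0,"grip": 0.4}
    - {"x": 0.02,"y": -0.03,"z": 0,"wx": 0,"wy": 0,"wz": 0,"grip": 0.4}
    - {"x": 0.02,"y": -0.03,"z": 0,"wx": 0,"wy": 0,"wz": 0,"grip": 0.4}
    - {"x": 0.015,"y": -0.03,"z": 0,"wx": 0,"wy": 0,"wz": 0,"grip": 0.4}
    - {"x": 0.015,"y": -0.025,"z": 0,"wx": 0,"wy": 0,"wz": 0,"grip": 0.4}
    - {"x": 0.015,"y": -0.02,"z": 0,"wx": 0,"wy": 0,"wz": 0,"grip": 0.4}
    - {"x": 0,"y": 0,"z": 0,"wx": 0,"wy": 0,"wz": 0,"grip": 0.4}
    - {"x": 0,"y": 0,"z": 0,"wx": 0,"wy": 0,"wz": 0,"grip": 0.4}

```text
clock: 16.52
eef_pos: [433.0, -23.3, 197.5]
eef_rot: [3.141, 0.0, 1.571]
wrist_force: [0.7, -1.2, -0.1]
finger_gap: 47.5
```

```bash
python3 snap.py w5
```

```text
[433.01062262 -23.25145061 197.48084513] [3.14076485e+00 1.66380544e-04 1.57086043e+00] 16.525 47.53565958338036 [ 0.688984   -1.22863692 -0.12324212]
table -0.5399170412049443
blk [ 24. 152.] 1549 [113.2   6.2] [104.4 -11.1] [183.1  39.7] 82.6
blk [316. 175.] 2194 [433.3 -18.3] [433.  -17.7] [54.7 62.2] 89.9
```

View pics/w5.png

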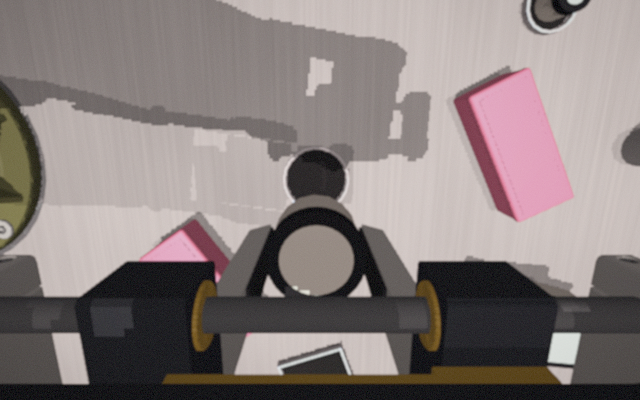

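play_rows:
  commands:
    - {"x": 0,"y": 0,"z": 0.02,"wx": 0,"wy": 0,"wz": 0,"grip": 0.4}
    - {"x": 0,"y": 0,"z": 0.03,"wx": 0,"wy": 0,"wz": 0,"grip": 0.4}
    - {"x": 0,"y": 0,"z": 0.03,"wx": 0,"wy": 0,"wz": 0,"grip": 0.4}
    - {"x": 0,"y": 0,"z": 0.03,"wx": 0,"wy": 0,"wz": 0,"grip": 0.4}
    - {"x": 0,"y": 0,"z": 0.03,"wx": 0,"wy": 0,"wz": 0,"grip": 0.4}
    - {"x": 0,"y": 0,"z": 0.02,"wx": 0,"wy": 0,"wz": 0,"grip": 0.4}
    - {"x": 0,"y": 0,"z": 0.012,"wx": 0,"wy": 0,"wz": 0,"grip": 0.4}
    - {"x": 0,"y": 0,"z": 0,"wx": 0,"wy": 0,"wz": 0,"grip": 0.4}
    - {"x": 0,"y": 0,"z": 0,"wx": 0,"wy": 0,"wz": 0,"grip": 0.4}

```text
clock: 17.7
eef_pos: [433.0, -23.2, 25.6]
eef_rot: [3.141, 0.0, 1.571]
wrist_force: [0.4, -0.5, -0.4]
finger_gap: 48.0
```

play_rows:
  commands:
    - {"x": 0,"y": 0,"z": 0.005,"wx": 0,"wy": 0,"wz": 0,"grip": 0.4}
    - {"x": 0,"y": 0,"z": 0.003,"wx": 0,"wy": 0,"wz": 0,"grip": 0.4}
    - {"x": 0,"y": 0,"z": 0.002,"wx": 0,"wy": 0,"wz": 0,"grip": 0.4}
    - {"x": 0,"y": 0,"z": 0.0005,"wx": 0,"wy": 0,"wz": 0,"grip": 0.4}
    - {"x": 0,"y": 0,"z": 0,"wx": 0,"wy": 0,"wz": 0,"grip": 0.4}

```text
clock: 18.32
eef_pos: [432.5, -23.0, 15.1]
eef_rot: [-3.141, -0.0, 1.571]
wrist_force: [-6.3, 0.2, 13.6]
finger_gap: 47.6
```

play_rows:
  commands:
    - {"x": 0,"y": 0,"z": 0,"wx": 0,"wy": 0,"wz": 0,"grip": 0.55}
    - {"x": 0,"y": 0,"z": 0,"wx": 0,"wy": 0,"wz": 0,"grip": 0.65}
    - {"x": 0,"y": 0,"z": 0,"wx": 0,"wy": 0,"wz": 0,"grip": 0.75}
    - {"x": 0,"y": 0,"z": 0,"wx": 0,"wy": 0,"wz": 0,"grip": 0.75}
    - {"x": 0,"y": 0,"z": -0.02,"wx": 0,"wy": 0,"wz": 0,"grip": 0.75}
    - {"x": 0,"y": 0,"z": -0.03,"wx": 0,"wy": 0,"wz": 0,"grip": 0.75}
    - {"x": 0,"y": 0,"z": -0.04,"wx": 0,"wy": 0,"wz": 0,"grip": 0.75}
    - {"x": 0,"y": 0,"z": -0.04,"wx": 0,"wy": 0,"wz": 0,"grip": 1}
    - {"x": 0,"y": 0,"z": -0.04,"wx": 0,"wy": 0,"wz": 0,"grip": 1}
    - {"x": -0.02,"y": 0,"z": -0.04,"wx": 0,"wy": 0,"wz": 0,"grip": 1}
    - {"x": -0.03,"y": 0,"z": -0.02,"wx": 0,"wy": 0,"wz": 0,"grip": 1}
    - {"x": -0.03,"y": 0,"z": 0,"wx": 0,"wy": 0,"wz": 0,"grip": 1}
    - {"x": 0,"y": 0,"z": 0,"wx": 0,"wy": 0,"wz": 0,"grip": 1}

```text
clock: 19.95
eef_pos: [432.3, -104.1, 244.4]
eef_rot: [-3.141, 0.0, 1.569]
wrist_force: [0.3, -0.3, 0.1]
finger_gap: 94.1
```

```bash
python3 snap.py w6
```

```text
[ 432.33375311 -104.14375669  244.36367663] [-3.14144995e+00  4.89453920e-05  1.56860846e+00] 19.95 94.07757063524508 [ 0.28051849 -0.26549675  0.13962752]
table -0.5462987498802931
square 1551 84.7 mean [ 672.1 -154.3] rect [ 675.1 -157.1] [32.4 62.4] 84.7 circ [ 674.6 -157.4] 33.4
long 2155 44.9 mean [ 627. -156.] rect [ 669.1 -168.4] [ 60.5 143.3] 77.1 circ [ 667.9 -170.5] 75.3
blk [31. 68.] 2571 [102.5  17.7] [ 92.5 -15.7] [211.5  61.4] 80.1
blk [319. 108.] 730 [436.2 -25.2] [433.4 -23.2] [64.1 64. ] 89.8
```

View pics/w6.png

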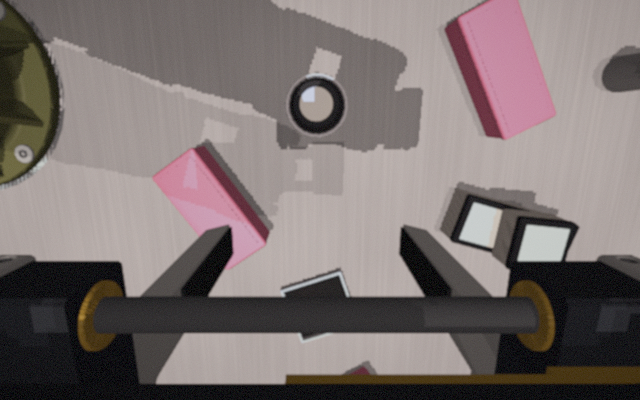

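play_rows:
  commands:
    - {"x": -0.01,"y": 0.021,"z": -0.003,"wx": 0,"wy": 0,"wz": 0,"grip": 1}
    - {"x": -0.013,"y": 0.03,"z": -0.003,"wx": 0,"wy": 0,"wz": 0,"grip": 1}
    - {"x": -0.015,"y": 0.03,"z": -0.003,"wx": 0,"wy": 0,"wz": 0,"grip": 1}
    - {"x": -0.015,"y": 0.03,"z": -0.003,"wx": 0,"wy": 0,"wz": 0,"grip": 1}
    - {"x": -0.015,"y": 0.03,"z": -0.003,"wx": 0,"wy": 0,"wz": 0,"grip": 1}
    - {"x": -0.015,"y": 0.03,"z": -0.003,"wx": 0,"wy": 0,"wz": 0,"grip": 1}
    - {"x": -0.015,"y": 0.03,"z": -0.003,"wx": 0,"wy": 0,"wz": 0,"grip": 1}
    - {"x": -0.01,"y": 0.025,"z": -0.003,"wx": 0,"wy": 0,"wz": 0,"grip": 1}
    - {"x": -0.01,"y": 0.015,"z": -0.003,"wx": 0,"wy": 0,"wz": 0,"grip": 1}
    - {"x": 0,"y": 0,"z": 0,"wx": 0,"wy": 0,"wz": 3,"grip": 1}
    - {"x": 0,"y": 0,"z": 0,"wx": 0,"wy": 0,"wz": 3.1,"grip": 1}
    - {"x": 0,"y": 0,"z": 0,"wx": 0,"wy": 0,"wz": 0,"grip": 1}
    - {"x": 0,"y": 0,"z": 0,"wx": 0,"wy": 0,"wz": 0,"grip": 1}

```text
clock: 21.62
eef_pos: [673.6, -220.3, 271.3]
eef_rot: [-3.141, -0.0, 1.466]
wrist_force: [-0.1, 0.2, 0.7]
finger_gap: 93.9
```

```bash
python3 snap.py w7
```

```text
[ 673.59005535 -220.33530567  271.26745488] [-3.14121440e+00 -1.38513856e-04  1.46605233e+00] 21.625 93.94812824249159 [-0.09472778  0.21147381  0.71483325]
table -0.5304203384555422
square 3275 85.0 mean [ 674.2 -171.1] rect [ 674.1 -171.9] [60.4 61.2] 84.0 circ [ 674.  -172.3] 41.5
long 3198 45.0 mean [ 663.8 -169.8] rect [ 668.8 -172.1] [ 61.4 141.1] 74.1 circ [ 668.7 -171.9] 75.4
blk [111.  32.] 744 [442.8 -26. ] [437.4 -24.5] [66.  49.3] 65.0
blk [150. 228.] 1823 [ 435. -279.] [ 432.9 -287.6] [76.7 66.2] 19.0
```

View pics/w7.png

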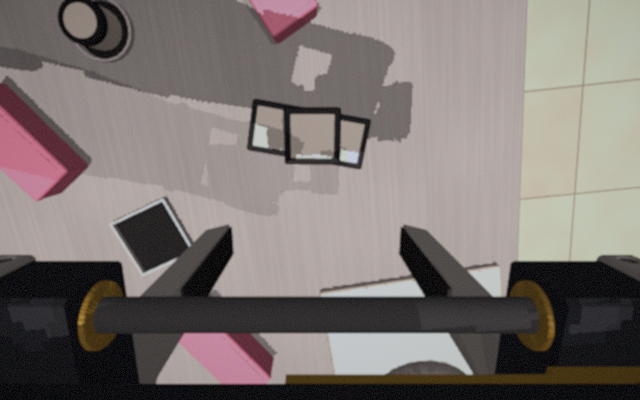

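play_rows:
  commands:
    - {"x": 0.024,"y": -0.0023,"z": 0,"wx": 0,"wy": 0,"wz": 0,"grip": 1}
    - {"x": 0.024,"y": -0.0023,"z": 0,"wx": 0,"wy": 0,"wz": 0,"grip": 1}
    - {"x": 0,"y": 0,"z": 0.025,"wx": 0,"wy": 0,"wz": 0,"grip": 1}
    - {"x": 0,"y": 0,"z": 0.03,"wx": 0,"wy": 0,"wz": 0,"grip": 1}
    - {"x": 0,"y": 0,"z": 0.03,"wx": 0,"wy": 0,"wz": 0,"grip": 1}
    - {"x": 0,"y": 0,"z": 0.03,"wx": 0,"wy": 0,"wz": 0,"grip": 1}
    - {"x": 0,"y": 0,"z": 0.03,"wx": 0,"wy": 0,"wz": 0,"grip": 1}
    - {"x": 0,"y": 0,"z": 0.025,"wx": 0,"wy": 0,"wz": 0,"grip": 1}
    - {"x": 0,"y": 0,"z": 0.02,"wx": 0,"wy": 0,"wz": 0,"grip": 1}
    - {"x": 0,"y": 0,"z": 0.01,"wx": 0,"wy": 0,"wz": 0,"grip": 1}
    - {"x": 0,"y": 0,"z": 0,"wx": 0,"wy": 0,"wz": 0,"grip": 0.9}
    - {"x": 0,"y": 0,"z": 0,"wx": 0,"wy": 0,"wz": 0,"grip": 0.8}

```text
clock: 23.18
eef_pos: [674.5, -172.8, 72.6]
eef_rot: [3.14, 0.0, 1.464]
wrist_force: [-0.7, 0.2, 0.4]
finger_gap: 78.0
```

play_rows:
  commands:
    - {"x": 0,"y": 0,"z": 0.01,"wx": 0,"wy": 0,"wz": 0,"grip": 0.75}
    - {"x": 0,"y": 0,"z": 0.005,"wx": 0,"wy": 0,"wz": 0,"grip": 0.7}
    - {"x": 0,"y": 0,"z": 0,"wx": 0,"wy": 0,"wz": 0,"grip": 0.65}
    - {"x": 0,"y": 0,"z": 0,"wx": 0,"wy": 0,"wz": 0,"grip": 0.6}
    - {"x": 0,"y": 0,"z": 0,"wx": 0,"wy": 0,"wz": 0,"grip": 0.5}
    - {"x": 0,"y": 0,"z": 0,"wx": 0,"wy": 0,"wz": 0,"grip": 0.5}
    - {"x": 0,"y": 0,"z": 0,"wx": 0,"wy": 0,"wz": 0,"grip": 0.5}
    - {"x": 0,"y": 0,"z": 0,"wx": 0,"wy": 0,"wz": 0,"grip": 0.5}
  squeeze: 30

```text
clock: 24.18
eef_pos: [674.0, -172.8, 56.5]
eef_rot: [-3.142, 0.0, 1.464]
wrist_force: [0.2, 0.7, -2.9]
finger_gap: 59.6
```

play_rows:
  commands:
    - {"x": 0,"y": 0,"z": -0.015,"wx": 0,"wy": 0,"wz": 0,"grip": 0.5}
    - {"x": 0,"y": 0,"z": -0.025,"wx": 0,"wy": 0,"wz": 0,"grip": 0.5}
    - {"x": 0,"y": 0,"z": -0.03,"wx": 0,"wy": 0,"wz": 0,"grip": 0.5}
    - {"x": 0,"y": 0,"z": -0.03,"wx": 0,"wy": 0,"wz": 0,"grip": 0.5}
    - {"x": -0.01,"y": -0.015,"z": 0,"wx": 0,"wy": 0,"wz": 0,"grip": 0.5}
    - {"x": -0.016,"y": -0.025,"z": 0,"wx": 0,"wy": 0,"wz": 0,"grip": 0.5}
    - {"x": -0.0185,"y": -0.0285,"z": 0,"wx": 0,"wy": 0,"wz": 0,"grip": 0.5}
    - {"x": -0.0185,"y": -0.0285,"z": 0,"wx": 0,"wy": 0,"wz": 0,"grip": 0.5}
    - {"x": -0.0185,"y": -0.0285,"z": 0,"wx": 0,"wy": 0,"wz": 0,"grip": 0.5}
    - {"x": -0.0185,"y": -0.0285,"z": 0,"wx": 0,"wy": 0,"wz": 0,"grip": 0.5}
    - {"x": -0.0185,"y": -0.0285,"z": 0,"wx": 0,"wy": 0,"wz": 0,"grip": 0.5}
    - {"x": -0.016,"y": -0.025,"z": 0,"wx": 0,"wy": 0,"wz": 0,"grip": 0.5}
    - {"x": -0.01,"y": -0.0165,"z": 0,"wx": 0,"wy": 0,"wz": 0,"grip": 0.5}
    - {"x": 0,"y": 0,"z": 0,"wx": 0,"wy": 0,"wz": -5,"grip": 0.5}
    - {"x": 0,"y": 0,"z": 0,"wx": 0,"wy": 0,"wz": -8,"grip": 0.5}
    - {"x": 0,"y": 0,"z": 0,"wx": 0,"wy": 0,"wz": -8,"grip": 0.5}
    - {"x": 0,"y": 0,"z": 0,"wx": 0,"wy": 0,"wz": -4,"grip": 0.5}
    - {"x": 0,"y": 0,"z": 0,"wx": 0,"wy": 0,"wz": 0,"grip": 0.5}
    - {"x": 0,"y": 0,"z": 0,"wx": 0,"wy": 0,"wz": 0,"grip": 0.5}

```text
clock: 26.55
eef_pos: [436.1, -292.7, 156.7]
eef_rot: [3.141, 0.0, 1.899]
wrist_force: [-0.6, 0.2, -2.0]
finger_gap: 59.9
```

```bash
python3 snap.py w8
```

```text
[ 436.05649546 -292.67452598  156.73559425] [3.14134234e+00 3.39985711e-04 1.89911932e+00] 26.55 59.945727511236086 [-0.56949814  0.23344408 -2.01447577]
table -0.5485367007172499
long 8803 44.9 mean [ 646.4 -169.9] rect [ 666.2 -171.6] [ 61.4 137.6] 74.1 circ [ 666.6 -172.3] 74.4
blk [318. 165.] 3030 [ 431.6 -271.8] [ 431.6 -272.2] [79.4 37.4] 18.9
```

View pics/w8.png

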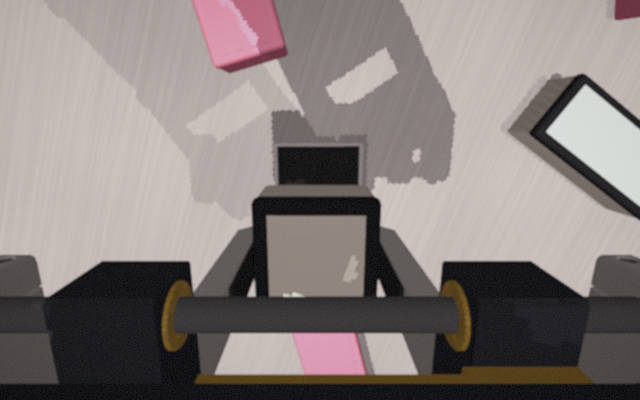

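play_rows:
  commands:
    - {"x": 0,"y": 0.001,"z": 0.02,"wx": 0,"wy": 0,"wz": 0,"grip": 0.5}
    - {"x": 0,"y": 0,"z": 0.03,"wx": 0,"wy": 0,"wz": 0,"grip": 0.5}
    - {"x": 0,"y": 0,"z": 0.03,"wx": 0,"wy": 0,"wz": 0,"grip": 0.5}
    - {"x": 0,"y": 0,"z": 0.025,"wx": 0,"wy": 0,"wz": 0,"grip": 0.5}
    - {"x": 0,"y": 0,"z": 0.016,"wx": 0,"wy": 0,"wz": 0,"grip": 0.5}
    - {"x": 0,"y": 0,"z": 0.01,"wx": 0,"wy": 0,"wz": 0,"grip": 0.5}
    - {"x": 0,"y": 0,"z": 0,"wx": 0,"wy": 0,"wz": 0,"grip": 0.5}
    - {"x": 0,"y": 0,"z": 0,"wx": 0,"wy": 0,"wz": 0,"grip": 0.5}

```text
clock: 27.6
eef_pos: [437.3, -292.6, 26.2]
eef_rot: [3.141, 0.001, 1.901]
wrist_force: [-0.5, 0.5, -1.3]
finger_gap: 59.9
```

play_rows:
  commands:
    - {"x": 0,"y": 0,"z": 0.005,"wx": 0,"wy": 0,"wz": 0,"grip": 0.5}
    - {"x": 0,"y": 0,"z": 0.003,"wx": 0,"wy": 0,"wz": 0,"grip": 0.5}
    - {"x": 0,"y": 0,"z": 0.002,"wx": 0,"wy": 0,"wz": 0,"grip": 0.5}
    - {"x": 0,"y": 0,"z": 0.001,"wx": 0,"wy": 0,"wz": 0,"grip": 0.5}
    - {"x": 0,"y": 0,"z": 0,"wx": 0,"wy": 0,"wz": 0,"grip": 0.5}

```text
clock: 28.22
eef_pos: [436.9, -292.3, 14.4]
eef_rot: [-3.142, -0.0, 1.901]
wrist_force: [-0.6, 0.6, -2.3]
finger_gap: 59.5
```

play_rows:
  commands:
    - {"x": 0,"y": 0,"z": 0.0005,"wx": 0,"wy": 0,"wz": 0,"grip": 0.5}
    - {"x": 0,"y": 0,"z": 0,"wx": 0,"wy": 0,"wz": 0,"grip": 0.5}

```text
clock: 28.48
eef_pos: [436.9, -292.4, 14.1]
eef_rot: [3.141, 0.0, 1.901]
wrist_force: [-0.6, 0.2, -0.2]
finger_gap: 59.7
```

play_rows:
  commands:
    - {"x": 0,"y": 0,"z": 0,"wx": 0,"wy": 0,"wz": 0,"grip": 0.68}
    - {"x": 0,"y": 0,"z": 0,"wx": 0,"wy": 0,"wz": 0,"grip": 0.75}
    - {"x": 0,"y": 0,"z": 0,"wx": 0,"wy": 0,"wz": 0,"grip": 0.85}
    - {"x": 0,"y": 0,"z": 0,"wx": 0,"wy": 0,"wz": 0,"grip": 0.85}
    - {"x": 0,"y": 0,"z": -0.02,"wx": 0,"wy": 0,"wz": 0,"grip": 0.85}
    - {"x": 0,"y": 0,"z": -0.03,"wx": 0,"wy": 0,"wz": 0,"grip": 0.85}
    - {"x": 0,"y": 0,"z": -0.04,"wx": 0,"wy": 0,"wz": 0,"grip": 0.85}
    - {"x": 0,"y": 0,"z": -0.04,"wx": 0,"wy": 0,"wz": 0,"grip": 1}
    - {"x": 0,"y": 0,"z": -0.04,"wx": 0,"wy": 0,"wz": 0,"grip": 1}
    - {"x": -0.03,"y": 0,"z": -0.03,"wx": 0,"wy": 0,"wz": 0,"grip": 1}
    - {"x": -0.03,"y": 0,"z": -0.02,"wx": 0,"wy": 0,"wz": 0,"grip": 1}
    - {"x": 0,"y": 0,"z": 0,"wx": 0,"wy": 0,"wz": 0,"grip": 1}

```text
clock: 29.98
eef_pos: [456.7, -350.4, 234.8]
eef_rot: [3.141, 0.002, 1.899]
wrist_force: [0.3, 0.8, -0.1]
finger_gap: 93.9
```

```bash
python3 snap.py w9
```

```text
[ 456.66770417 -350.43535387  234.79591321] [3.14068241e+00 1.74939092e-03 1.89948207e+00] 29.975 93.88176575790101 [ 0.32612347  0.79052436 -0.07137353]
table -0.5236425517952625
long 8492 44.9 mean [ 665.  -172.3] rect [ 668.4 -172.3] [ 61.7 142.2] 74.0 circ [ 668.6 -172.6] 75.9
blk [321. 116.] 1215 [ 441.6 -283.9] [ 438.3 -291.1] [78.6 79.2] 19.0
```

View pics/w9.png

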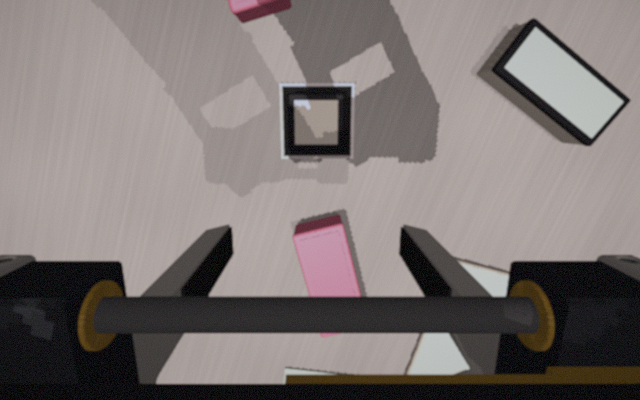

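play_rows:
  commands:
    - {"x": 0.006,"y": 0.0155,"z": 0,"wx": 0,"wy": 0,"wz": 0,"grip": 1}
    - {"x": 0.0105,"y": 0.027,"z": 0,"wx": 0,"wy": 0,"wz": 0,"grip": 1}
    - {"x": 0.0105,"y": 0.027,"z": 0,"wx": 0,"wy": 0,"wz": 0,"grip": 1}
    - {"x": 0.0105,"y": 0.027,"z": 0,"wx": 0,"wy": 0,"wz": 0,"grip": 1}
    - {"x": 0.0105,"y": 0.027,"z": 0,"wx": 0,"wy": 0,"wz": 0,"grip": 1}
    - {"x": 0.0105,"y": 0.027,"z": 0,"wx": 0,"wy": 0,"wz": 0,"grip": 1}
    - {"x": 0.0105,"y": 0.027,"z": 0,"wx": 0,"wy": 0,"wz": 0,"grip": 1}
    - {"x": 0.0105,"y": 0.027,"z": 0,"wx": 0,"wy": 0,"wz": 0,"grip": 1}
    - {"x": 0.0105,"y": 0.027,"z": 0,"wx": 0,"wy": 0,"wz": 0,"grip": 1}
    - {"x": 0.0105,"y": 0.0265,"z": 0,"wx": 0,"wy": 0,"wz": 0,"grip": 1}
    - {"x": 0,"y": 0,"z": 0,"wx": 0,"wy": 0,"wz": -9.2,"grip": 1}
    - {"x": 0,"y": 0,"z": 0,"wx": 0,"wy": 0,"wz": -9.2,"grip": 1}
    - {"x": 0,"y": 0,"z": 0,"wx": 0,"wy": 0,"wz": -9.2,"grip": 1}
    - {"x": 0,"y": 0,"z": 0,"wx": 0,"wy": 0,"wz": -9.2,"grip": 1}
    - {"x": 0,"y": 0,"z": 0,"wx": 0,"wy": 0,"wz": -9.2,"grip": 1}
    - {"x": 0,"y": 0,"z": 0,"wx": 0,"wy": 0,"wz": -9.2,"grip": 1}
    - {"x": 0,"y": 0,"z": 0,"wx": 0,"wy": 0,"wz": 0,"grip": 1}
    - {"x": 0,"y": 0,"z": 0,"wx": 0,"wy": 0,"wz": 0,"grip": 1}

```text
clock: 32.28
eef_pos: [667.9, -169.5, 233.6]
eef_rot: [3.142, -0.001, 2.861]
wrist_force: [0.5, -0.0, -0.6]
finger_gap: 93.7
```

```bash
python3 snap.py w10
```

```text
[ 667.89964369 -169.54303445  233.61065838] [ 3.14151665e+00 -5.40191687e-04  2.86116825e+00] 32.275 93.7011453806035 [ 0.48013956 -0.02036994 -0.59937045]
table -0.5712492458507654
long 6784 45.0 mean [ 666. -171.] rect [ 669.1 -172. ] [ 61.2 139.2] 74.2 circ [ 669.1 -171.7] 75.3
blk [169.  28.] 796 [ 465.8 -280.7] [ 462.3 -283.8] [23.1 78.2] 19.4
blk [577.  97.] 301 [665.2 148.8] [665.9 151.1] [30.2 41.5] 75.7
```

View pics/w10.png

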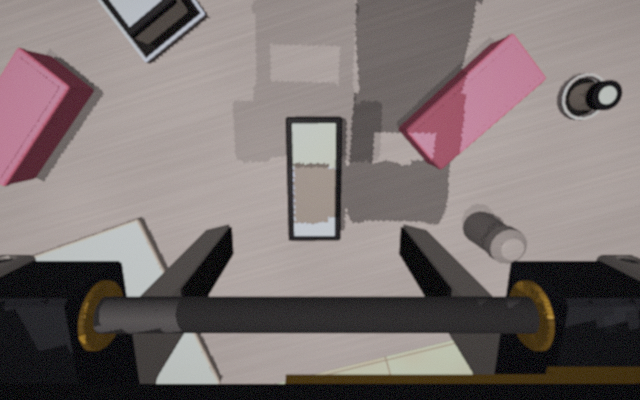

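play_rows:
  commands:
    - {"x": -0.0016,"y": -0.0022,"z": 0.02,"wx": 0,"wy": 0,"wz": 0,"grip": 1}
    - {"x": 0,"y": 0,"z": 0.03,"wx": 0,"wy": 0,"wz": 0,"grip": 1}
    - {"x": 0,"y": 0,"z": 0.03,"wx": 0,"wy": 0,"wz": 0,"grip": 1}
    - {"x": 0,"y": 0,"z": 0.03,"wx": 0,"wy": 0,"wz": 0,"grip": 1}
    - {"x": 0,"y": 0,"z": 0.03,"wx": 0,"wy": 0,"wz": 0,"grip": 1}
    - {"x": 0,"y": 0,"z": 0.03,"wx": 0,"wy": 0,"wz": 0,"grip": 1}
    - {"x": 0,"y": 0,"z": 0.02,"wx": 0,"wy": 0,"wz": 0,"grip": 1}
    - {"x": 0,"y": 0,"z": 0.012,"wx": 0,"wy": 0,"wz": 0,"grip": 1}
    - {"x": 0,"y": 0,"z": 0,"wx": 0,"wy": 0,"wz": 0,"grip": 0.9}
    - {"x": 0,"y": 0,"z": 0,"wx": 0,"wy": 0,"wz": 0,"grip": 0.85}

```text
clock: 33.58
eef_pos: [669.3, -173.2, 33.1]
eef_rot: [-3.142, 0.002, 2.864]
wrist_force: [-0.3, -0.9, 0.8]
finger_gap: 80.4
```

play_rows:
  commands:
    - {"x": 0,"y": 0.0007,"z": 0.012,"wx": 0,"wy": 0,"wz": 0,"grip": 0.8}
    - {"x": 0,"y": 0,"z": 0.007,"wx": 0,"wy": 0,"wz": 0,"grip": 0.75}
    - {"x": 0,"y": 0,"z": 0,"wx": 0,"wy": 0,"wz": 0,"grip": 0.7}
    - {"x": 0,"y": 0,"z": 0,"wx": 0,"wy": 0,"wz": 0,"grip": 0.65}
    - {"x": 0,"y": 0,"z": 0,"wx": 0,"wy": 0,"wz": 0,"grip": 0.5}
    - {"x": 0,"y": 0,"z": 0,"wx": 0,"wy": 0,"wz": 0,"grip": 0.5}
    - {"x": 0,"y": 0,"z": 0,"wx": 0,"wy": 0,"wz": 0,"grip": 0.5}
    - {"x": 0,"y": 0,"z": 0,"wx": 0,"wy": 0,"wz": 0,"grip": 0.5}
  squeeze: 45

```text
clock: 34.58
eef_pos: [669.1, -172.4, 13.2]
eef_rot: [-3.142, 0.0, 2.864]
wrist_force: [0.8, -0.8, 1.4]
finger_gap: 59.8
```

play_rows:
  commands:
    - {"x": 0,"y": 0,"z": -0.015,"wx": 0,"wy": 0,"wz": 0,"grip": 0.5}
    - {"x": 0,"y": 0,"z": -0.03,"wx": 0,"wy": 0,"wz": 0,"grip": 0.5}
    - {"x": 0,"y": 0,"z": -0.04,"wx": 0,"wy": 0,"wz": 0,"grip": 0.5}
    - {"x": 0,"y": 0,"z": -0.04,"wx": 0,"wy": 0,"wz": 0,"grip": 0.5}
    - {"x": 0,"y": 0,"z": -0.025,"wx": 0,"wy": 0,"wz": 0,"grip": 0.5}
    - {"x": 0,"y": 0,"z": 0,"wx": 0,"wy": 0,"wz": 0,"grip": 0.5}
    - {"x": 0,"y": 0,"z": 0,"wx": 0,"wy": 0,"wz": 0,"grip": 0.5}

```text
clock: 35.45
eef_pos: [668.4, -172.2, 161.5]
eef_rot: [3.142, -0.002, 2.864]
wrist_force: [-1.1, 0.4, -4.8]
finger_gap: 59.8
```

play_rows:
  commands:
    - {"x": 0.008,"y": 0.0135,"z": 0,"wx": 0,"wy": 0,"wz": 0,"grip": 0.5}
    - {"x": 0.013,"y": 0.0215,"z": 0,"wx": 0,"wy": 0,"wz": 0,"grip": 0.5}
    - {"x": 0.0165,"y": 0.0275,"z": 0,"wx": 0,"wy": 0,"wz": 0,"grip": 0.5}
    - {"x": 0.0165,"y": 0.0275,"z": 0,"wx": 0,"wy": 0,"wz": 0,"grip": 0.5}
    - {"x": 0.0165,"y": 0.0275,"z": 0,"wx": 0,"wy": 0,"wz": 0,"grip": 0.5}
    - {"x": 0.0165,"y": 0.0275,"z": 0,"wx": 0,"wy": 0,"wz": 0,"grip": 0.5}
    - {"x": 0.0165,"y": 0.0275,"z": 0,"wx": 0,"wy": 0,"wz": 0,"grip": 0.5}
    - {"x": 0.0165,"y": 0.0275,"z": 0,"wx": 0,"wy": 0,"wz": 0,"grip": 0.5}
    - {"x": 0.0165,"y": 0.0275,"z": 0,"wx": 0,"wy": 0,"wz": 0,"grip": 0.5}
    - {"x": 0.0165,"y": 0.0275,"z": 0,"wx": 0,"wy": 0,"wz": 0,"grip": 0.5}
    - {"x": 0.0165,"y": 0.0275,"z": 0,"wx": 0,"wy": 0,"wz": 0,"grip": 0.5}
    - {"x": 0.0165,"y": 0.0275,"z": 0,"wx": 0,"wy": 0,"wz": 0,"grip": 0.5}
    - {"x": 0.0165,"y": 0.0275,"z": 0,"wx": 0,"wy": 0,"wz": 0,"grip": 0.5}
    - {"x": 0.0165,"y": 0.0275,"z": 0,"wx": 0,"wy": 0,"wz": 0,"grip": 0.5}
    - {"x": 0.0165,"y": 0.0275,"z": 0,"wx": 0,"wy": 0,"wz": 0,"grip": 0.5}
    - {"x": 0.013,"y": 0.021,"z": 0,"wx": 0,"wy": 0,"wz": 0,"grip": 0.5}
    - {"x": 0.006,"y": 0.01,"z": 0,"wx": 0,"wy": 0,"wz": 0,"grip": 0.5}
    - {"x": 0,"y": 0,"z": 0,"wx": 0,"wy": 0,"wz": 0,"grip": 0.5}

```text
clock: 37.7
eef_pos: [539.7, 305.1, 162.5]
eef_rot: [-3.141, -0.001, 2.865]
wrist_force: [0.8, -0.3, -4.2]
finger_gap: 59.6
```

play_rows:
  commands:
    - {"x": 0,"y": 0,"z": 0,"wx": 0,"wy": 0,"wz": -4,"grip": 0.5}
    - {"x": 0,"y": 0,"z": 0,"wx": 0,"wy": 0,"wz": -7,"grip": 0.5}
    - {"x": 0,"y": 0,"z": 0,"wx": 0,"wy": 0,"wz": -7,"grip": 0.5}
    - {"x": 0,"y": 0,"z": 0,"wx": 0,"wy": 0,"wz": -7,"grip": 0.5}
    - {"x": 0,"y": 0,"z": 0,"wx": 0,"wy": 0,"wz": -5,"grip": 0.5}
    - {"x": 0,"y": 0,"z": 0,"wx": 0,"wy": 0,"wz": -2,"grip": 0.5}
    - {"x": 0,"y": 0,"z": 0,"wx": 0,"wy": 0,"wz": 0,"grip": 0.5}
    - {"x": 0,"y": 0,"z": 0,"wx": 0,"wy": 0,"wz": 0,"grip": 0.5}

```text
clock: 38.7
eef_pos: [540.3, 304.5, 162.9]
eef_rot: [-3.142, -0.0, -2.862]
wrist_force: [-0.5, -0.1, -4.5]
finger_gap: 59.6
```

```bash
python3 snap.py w11
```

```text
[540.28834755 304.48634322 162.92838191] [-3.14157477e+00 -3.79242957e-05 -2.86205811e+00] 38.7 59.63354631633815 [-0.49926273 -0.09181294 -4.49802488]
table -0.5033055820044297
blk [315.  54.] 9278 [421.4 270. ] [422.8 270.6] [97.3 80. ] 16.0
```

View pics/w11.png

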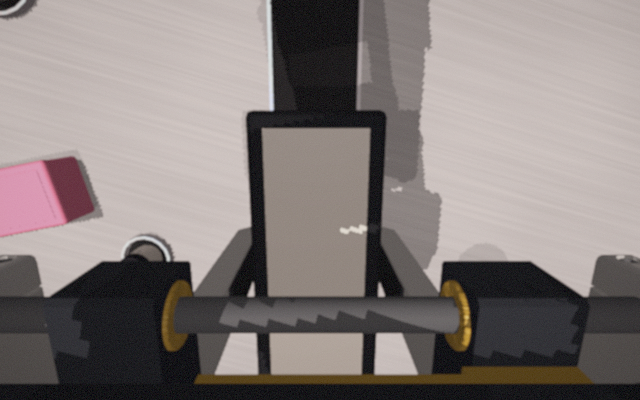

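play_rows:
  commands:
    - {"x": 0.014,"y": 0,"z": 0,"wx": 0,"wy": 0,"wz": 0,"grip": 0.5}
    - {"x": 0.023,"y": 0,"z": 0,"wx": 0,"wy": 0,"wz": 0,"grip": 0.5}
    - {"x": 0.025,"y": 0,"z": 0,"wx": 0,"wy": 0,"wz": 0,"grip": 0.5}
    - {"x": 0.022,"y": 0,"z": 0,"wx": 0,"wy": 0,"wz": 0,"grip": 0.5}
    - {"x": 0.012,"y": 0,"z": 0,"wx": 0,"wy": 0,"wz": 0,"grip": 0.5}
    - {"x": 0,"y": 0,"z": 0.015,"wx": 0,"wy": 0,"wz": 0,"grip": 0.5}
    - {"x": 0,"y": 0,"z": 0.025,"wx": 0,"wy": 0,"wz": 0,"grip": 0.5}
    - {"x": 0,"y": 0,"z": 0.03,"wx": 0,"wy": 0,"wz": 0,"grip": 0.5}
    - {"x": 0,"y": 0,"z": 0.03,"wx": 0,"wy": 0,"wz": 0,"grip": 0.5}
    - {"x": 0,"y": 0,"z": 0.02,"wx": 0,"wy": 0,"wz": 0,"grip": 0.5}
    - {"x": 0,"y": 0,"z": 0.014,"wx": 0,"wy": 0,"wz": 0,"grip": 0.5}
    - {"x": 0,"y": 0,"z": 0,"wx": 0,"wy": 0,"wz": 0,"grip": 0.5}
    - {"x": 0,"y": 0,"z": 0,"wx": 0,"wy": 0,"wz": 0,"grip": 0.5}

```text
clock: 40.38
eef_pos: [448.5, 278.3, 29.5]
eef_rot: [3.141, 0.001, -2.861]
wrist_force: [0.2, 0.0, -4.4]
finger_gap: 59.8
```

Run:
```python
from h import *
p,d=manip.camera('scene');cv2.imwrite('pics/s2.png',cv2.resize(p[150:270,330:490,::-1],None,fx=4,fy=4,interpolation=2))
```

```text
(no output)
```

View pics/s2.png

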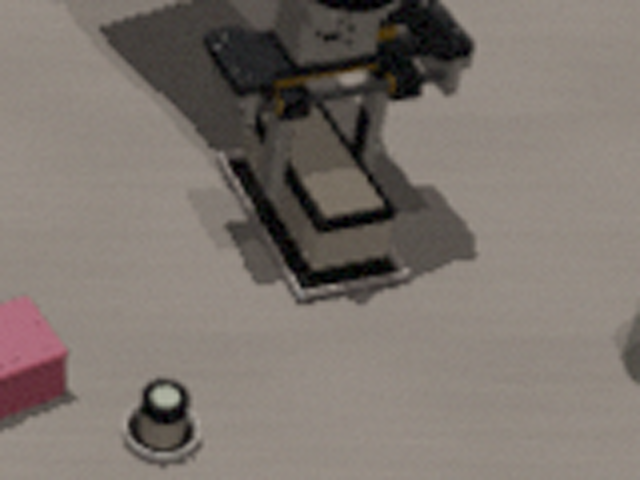

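play_rows:
  commands:
    - {"x": 0,"y": 0,"z": 0.005,"wx": 0,"wy": 0,"wz": 0,"grip": 0.5}
    - {"x": 0,"y": 0,"z": 0.004,"wx": 0,"wy": 0,"wz": 0,"grip": 0.5}
    - {"x": 0,"y": 0,"z": 0.002,"wx": 0,"wy": 0,"wz": 0,"grip": 0.5}
    - {"x": 0,"y": 0,"z": 0.001,"wx": 0,"wy": 0,"wz": 0,"grip": 0.5}
    - {"x": 0,"y": 0,"z": 0.0005,"wx": 0,"wy": 0,"wz": 0,"grip": 0.5}
    - {"x": 0,"y": 0,"z": 0,"wx": 0,"wy": 0,"wz": 0,"grip": 0.5}

```text
clock: 41.18
eef_pos: [448.0, 278.1, 16.5]
eef_rot: [3.142, 0.0, -2.861]
wrist_force: [-0.9, 0.3, -4.0]
finger_gap: 59.8
```

play_rows:
  commands:
    - {"x": 0,"y": 0,"z": 0.0005,"wx": 0,"wy": 0,"wz": 0,"grip": 0.5}
    - {"x": 0,"y": 0,"z": 0.0003,"wx": 0,"wy": 0,"wz": 0,"grip": 0.5}
    - {"x": 0,"y": 0,"z": 0,"wx": 0,"wy": 0,"wz": 0,"grip": 0.5}

```text
clock: 41.55
eef_pos: [448.1, 278.1, 16.2]
eef_rot: [3.142, 0.0, -2.861]
wrist_force: [-3.7, -1.9, 5.1]
finger_gap: 59.2
```

Contact; release and rise.

play_rows:
  commands:
    - {"x": 0,"y": 0,"z": 0,"wx": 0,"wy": 0,"wz": 0,"grip": 0.68}
    - {"x": 0,"y": 0,"z": 0,"wx": 0,"wy": 0,"wz": 0,"grip": 0.75}
    - {"x": 0,"y": 0,"z": 0,"wx": 0,"wy": 0,"wz": 0,"grip": 0.85}
    - {"x": 0,"y": 0,"z": 0,"wx": 0,"wy": 0,"wz": 0,"grip": 0.85}
    - {"x": 0,"y": 0,"z": -0.02,"wx": 0,"wy": 0,"wz": 0,"grip": 0.85}
    - {"x": 0,"y": 0,"z": -0.03,"wx": 0,"wy": 0,"wz": 0,"grip": 0.85}
    - {"x": 0,"y": 0,"z": -0.04,"wx": 0,"wy": 0,"wz": 0,"grip": 0.85}
    - {"x": 0,"y": 0,"z": -0.04,"wx": 0,"wy": 0,"wz": 0,"grip": 1}
    - {"x": 0,"y": 0,"z": -0.04,"wx": 0,"wy": 0,"wz": 0,"grip": 1}
    - {"x": -0.03,"y": 0,"z": -0.04,"wx": 0,"wy": 0,"wz": 0,"grip": 1}
    - {"x": -0.03,"y": 0,"z": -0.03,"wx": 0,"wy": 0,"wz": 0,"grip": 1}
    - {"x": -0.03,"y": 0,"z": -0.02,"wx": 0,"wy": 0,"wz": 0,"grip": 1}
    - {"x": 0,"y": 0,"z": 0,"wx": 0,"wy": 0,"wz": 0,"grip": 1}
    - {"x": 0,"y": 0,"z": 0,"wx": 0,"wy": 0,"wz": 0,"grip": 1}

```text
clock: 43.3
eef_pos: [533.8, 302.8, 274.6]
eef_rot: [-3.141, -0.002, -2.861]
wrist_force: [1.1, 0.6, -0.5]
finger_gap: 94.3
```

```bash
python3 snap.py w12
python3 - <<'E'
from h import *
for n in ['scene','side']:
    p,d=manip.camera(n);cv2.imwrite(f'pics/{n}3.png',p[:,:,::-1])
    W=world_from_cam(n);C=cloud(d,n,W)
    tb=np.median(C[...,2][(d>0)&(abs(C[...,2])<10)])
    for nm,x,y in [('cup',666.5,152.7),('round',432.8,-22.8),('square',437,-292),('long',448,278)]:
        m=(d>0)&(np.hypot(C[...,0]-x,C[...,1]-y)<60)&(C[...,2]>tb+30)&(C[...,2]<70);q=C[m]
        if len(q)>5: print(n,nm,len(q),'top',np.percentile(q[:,2],[50,95]).round(1)-tb,q.mean(0).round(1))
    if n=='scene':
        for nm,x,y in [('shaker',805,13),('bottle',618,494)]:
            m=(d>0)&(np.hypot(C[...,0]-x,C[...,1]-y)<90)&(C[...,2]>25);print(nm,np.median(C[m],0).round(1),C[m].max(0).round(1))
E
```

```text
[533.80041763 302.82403802 274.62851145] [-3.14138824e+00 -1.56204472e-03 -2.86053250e+00] 43.3 94.33184229293397 [ 1.08318347  0.61867805 -0.49173927]
table -0.5258918661692178
blk [91. 27.] 593 [442.4  -9.5] [442.6 -14.1] [34.  64.7] 52.1
blk [315. 103.] 1241 [453.7 278.6] [449.2 278.2] [158.8  78.5] 15.9
scene cup 108 top [38.83899288 42.03899288] [669.6 152.5  39.1]
scene round 181 top [42.83899288 45.53899288] [438.3 -22.4  42.3]
scene square 319 top [42.73899288 45.43899288] [ 444.5 -289.6   42.5]
scene long 571 top [48.63899288 51.13899288] [451.6 274.   48.4]
shaker [804.7  12.5  69.7] [814.3  30.7  81.4]
bottle [617.8 493.7 110.1] [630.3 531.7 186.7]
side cup 47 top [39.70769458 43.70769458] [666.9 150.5  41.4]
side round 162 top [43.00769458 46.80769458] [431.6 -25.9  45.2]
side square 398 top [43.10769458 47.00769458] [ 434.8 -295.1   45.1]
side long 390 top [48.40769458 52.90769458] [448.7 271.3  49.9]
```

View pics/w12.png

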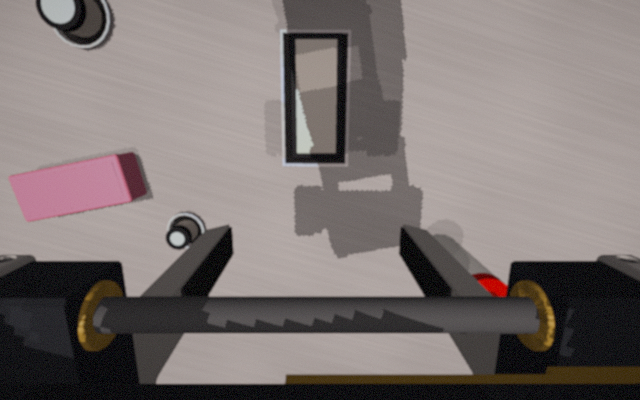

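View pics/scene3.png

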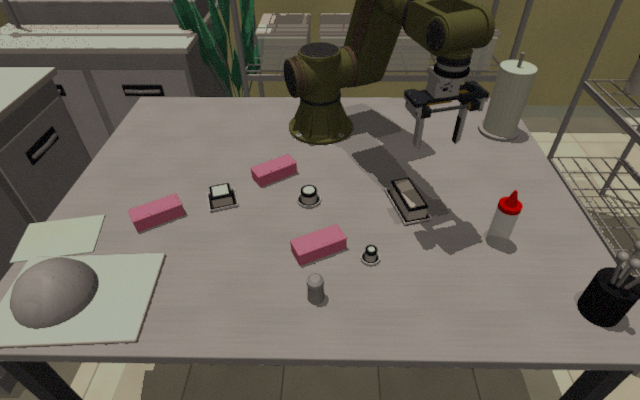

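View pics/side3.png

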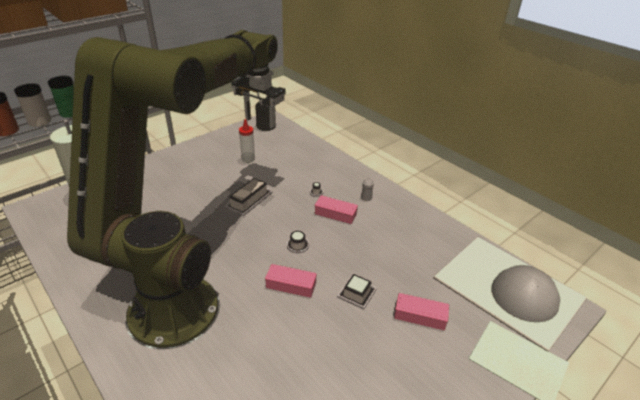

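All four lid heights are right (39, 43, 43 and 48 mm), so every tub is flat on its tray floor. The shaker and bottle haven't moved.

```bash
python3 -c "
from cell import manip
print(manip.sign_off())"
```

```text
the job is handed in; nothing more can be done
None
```

I took the stack apart from the top down and set each tub in its own tray: the small cup, the wide round tub, the square tub, then the long tub. I handed the job in at about 43.5 s on the robot's clock, with the gripper open and clear of everything.

**Tubs in the trays:** The last pictures show each tub inside its own tray's lip, lid up. The lid tops measured about 39, 43, 43 and 48–49 mm above the table for cup, round, square and long, against 39, 43, 43 and 48 mm expected for a tub flat on the floor.

**Bystanders:** The shaker and squeeze bottle measured within 1 mm of where they started, both standing.

**Forces:** The highest wrist force I read was about 15 N, when the round tub touched its tray floor. Readings come only at the end of each move, so a brief higher peak would not show.

**Disagreements between checks:**
- The scene and side cameras differed from the wrist camera by roughly 2–8 mm sideways, so I used the wrist camera's positions.
- Two estimates of the square tray's sideways centre differed by about 2 mm. I placed between them, well inside the 10 mm clearance.

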